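Fit and clamp a new filter on the suction unit

ROBOT

A 7-joint arm with a two-finger parallel gripper is mounted at the origin on a cart in front of the work surface, level with it; the furniture and walls round the work are solid. World frame = base frame: x ahead of the robot, y to its left, z up, the work surface at z = 0. Lengths are in m, angles in rad, forces in N, time in s.
With the tool pointing down it reaches from about 0.425 to 0.875 m from the base axis. Payload 4.7 kg.
Tool frame: the origin (TCP) lies between the finger pads; the fingertips stand 14 mm ahead of it and the grasp point (between the pads) lies 5 mm behind it; z points along the fingers, y is the line along which they close (so a half turn about z gives the same grasp; the last joint's range is limited). The gripper opens to 87 mm and grips with 3 to 60 N. Pads are 19 mm wide; open, the fingers measure 117 mm over their backs; the gripper's body (75 mm by 190 mm) begins 51 mm behind the grasp point.
Start: joints at [1.253, 0.321, -0.07, 1.45, 0.023, 1.371, -0.057], TCP at [0.212, -0.615, 0.237] pointing down, gripper open.
Joint ranges: [-2.86, 2.86], [-0.3, 2.09], [-1.38, 1.24], [0.06, 2.45], [-1.56, 4.7], [0.09, 2.05], [-2.69, 2.69]. Speed limits (rad/s): [2.57, 2.57, 3.14, 3.14, 3.14, 3.14, 3.14].

INTERFACE

Orientations are given as a rotation vector (axis times angle).
In Python, from bench import ctrl gives the robot as it stands.
- The arm moves only by the tool step_arm, never from a script. Its argument "commands" is a list of rows, each an object with "travel": the shift along the tool's x, y, z in m, a list of three; "turn": the turn, a rotation vector about the tool's x, y, z in degrees, a list of three. A call has 1 to 5 rows; each row is the pose to reach, as a shift and turn from the pose commanded when the call began, along the tool's axes at that moment; what a row does not reach only later rows make up. A row lasts 1/10 s, in which the tool goes at most 50 mm and 8.59 degrees, less where a joint would pass 70% of its speed; a pose out of reach is approached as far as the arm can. A call with a gripper value outside its range is refused whole. "gripper" is the opening, from 0 (shut) to 1 (fully open), set as the call begins (left out, the last holds). The fingers move at their own pace and stop on an object; "force" is the grip in N (left out, the last holds). Time passes only in rows, so rows that repeat a pose let the fingers close. It gives the time, the measured TCP pose, the force, the opening and the grip force at its end, in the units of the state.
- ctrl.get_state(): the state, without advancing time (a new reading comes with each control period).
- ctrl.get_image(name): name is "scene" or "top" or "wrist"; returns the picture (420x560x3 uint8, red, green, blue); there is no depth.
- ctrl.camera_model(name): a dict with "fx", "fy", "cx", "cy" (pixels), "k1" (the pictures are not rectified: a ray, as slopes to the right and down, at radius r is drawn at 1 + k1 r^2 times it, then the intrinsics apply), "R" (3x3) and "t" (3): a world point X has camera coordinates R X + t; the wrist camera has in their place "T_tool_cam" (4x4, takes a point from camera to tool coordinates, whose origin is the TCP and whose axes are the flange's). Camera axes: x right, y down, z forward; pixel columns grow to the right and rows downward; lengths in m; the calibration is good to about 2 mm. A picture is of the moment at which its call begins: read the wrist's pose just before it. camera_model takes no time and is no camera call.
- ctrl.close_job(): hands the job in; it is judged then, once.
The state is a dict: "time": time; "joint_positions": joint angles; "qd": joint speeds; "joint_torque": joint torques, N m; "position": TCP position; "tool_rot": TCP orientation; "ft_force": force on the tool from outside, world axes, zero at the start; "torque": the same for the moment, N m; "grip_width": opening from 0.0 (shut) to 1.0 (fully open); "grip_force": force on a finger pad.
Only numpy, scipy, OpenCV 4.12 (cv2) and the standard library are available. Lean on these libraries where they do the work, as an engineer would, in place of code of your own. Each camera call takes 0.05 s, during which the arm holds its last target. There are 200 camera calls.

TASK

The new filter cartridge lies in the suction unit's cradle, just short of the barbed port. Push it along the cradle until its slotted neck is fully home on the port, then slide the steel band out along the pipe and over the neck as far as it goes, turn its red thumb key clockwise until the band is snug on the neck (the key comes up against its stop), and finally press the green start button right down and let go. Leave the cartridge home in its cradle and the things standing round the unit where they are.

Things in the scene. Friction and masses are not known exactly. Their poses are not given: they have to be found in the camera images.
- pump: Fixed suction unit. Own axes: z up; its pipe port points along its -y. Origin: on the worktop under the centre of the pale housing, which is 118 (x) x 106 (y) x 103 mm high, port face at y = -53. A base plate 124 mm wide (x), 14 mm high, runs from y = +55 to -300. The port's axis lies at x = 0, z = 60 mm, the filter cradle further out on the same line
- port_stop (a point): on the port's axis, at the outer face of the stop bead: x = 0, y = -123, z = 60 mm in the pump's frame. Along the port (pump's y): nut of radius 18 mm to y = -64, plain pipe of radius 14 to -119, bead of radius 15.5 to -123, barbs of radius 10.5 and a rounded nose to -153
- cradle (a point): middle of the filter cradle at the height of its skids: x = 0, y = -227, z = 34 mm in the pump's frame. Two skids and two side walls (x = +-27 to +-30 mm, up to z = 44 mm) guide the filter along the pump's y; the cradle runs from y = -155 to -300, open at both ends
- filter: Loose filter cartridge, 0.15 kg: white round body between two blue end caps 52 x 52 mm, 80 mm long (own y = -40 to +40), blue slotted neck at its +y end, towards the port. Origin: centre of its underside, on the skids; its axis is 26 mm above. Axes as the pump's. Slides with about 1 N. Home: origin at y = -195 mm in the pump's frame (mouth on the bead); at the start about y = -228 to -244
- filter_mouth (a point): centre of the mouth of the filter's neck, which is 32 mm long, 15 mm outside and 12 mm inside radius; it meets point port_stop when the filter is home
- band (a joint): slide of the worm-drive band along the port pipe away from the housing (pump's -y, towards the filter), m. 12 mm wide, outside radius 19 mm; its middle is at y = -101 mm minus this value in the pump's frame. Start 0 to 0.005, on the plain pipe; stop at 0.041, over neck and barbs. Takes about 4 N, stays where left; a tightened band does not pass over the neck
- band_screw (a point): centre of the steel screw housing of the band, which moves with it: 15 (x) x 16 (y) x 30 mm high, centred 27 mm to the robot's side (pump's -x) of the port's axis, z = 63 mm (48 to 78). Between it and the housing's port face about 40 mm are free on that side at the start; the band can be pushed here, below the key, or by the key
- band_top: upper half of the steel band, which presses on the neck when the screw is tight. Origin: on the port's axis at the middle of the band's width (sinks by up to 2.6 mm as the key is turned)
- key (a joint): turn of the red thumb key (the worm screw), rad; grows clockwise seen from above = tightening. Stop at 2.9; start 0.1 to 0.6; the band touches the neck of a home filter at about 2.2 and is snug from about 2.5. Stays where left (friction 0.04 N m)
- key_grip (a point): centre of the red key's wing, on the upright screw axis, 27 mm to the robot's side (pump's -x) of the port's axis, z = 100 mm; moves with the band. Flat upright blade 30 mm wide, 21 mm high (z = 90 to 111), 9 mm thick, on a thin stem. At joint 0 the width lies along the pump's x, the thickness along its y; at q it is turned by q clockwise from above
- start (a joint): travel of the green start button, m: 0 up, 0.006 fully down; springs back, about 5 N when down
- start_top (a point): centre of the top face of the green start button (28 mm across, black collar 44 mm across) on the unit's housing, at x = -18, y = +4, z = 121 mm in the pump's frame; pressed straight down
- cup_orange: bystander: specimen cup with orange lid, 47 mm across, 58 mm high; origin under its centre
- cup_blue: bystander: specimen cup with blue lid, 47 mm across, 58 mm high; origin under its centre
- petri_dish: bystander: closed petri dish, 59 mm across, 15 mm high; origin under its centre
- slide_case: bystander: dark green slide box, 93 x 98 x 34 mm; origin under its centre
- marker: bystander: white and blue marker pen lying flat, 135 mm long along its y, 17 mm thick; origin under its centre
There are look-alikes about, which are no part of the job. What is shaped like the filter but orange or turquoise is not meant.

How it is judged:
By the outcome, as a careful person would: the job done as asked, in the order asked, and still so for the second after the job is handed in, with the robot touching nothing.
It also fails if it takes over 64 s, if anything falls off the work surface, if the arm or the gripper's body presses on something with over 40 N, if the wrist force passes 120 N, or if a joint passes its speed limit or range.

## Working session

There is one attempt and no reset: what is moved stays moved. The work goes in short steps, Python scripts to look and compute and a tool call to move; the robot and the scene stay as the last step left them, time stands still between calls to the robot, and variables do not carry over. Pictures are saved under pics/ and viewed, at most 10 in all, crops included, and the job is handed in when it is done.

Besides the shell and the picture viewer there is one more tool, called after "Emit:" in YAML: its name, and indented under it one key for each argument. step_arm: Moves the arm, as the interface text tells. Its arguments: {"type":"object","properties":{"commands":{"type":"array"},"gripper":{"type":"number"},"force":{"type":"number"}},"required":["commands"]}

```bash
mkdir -p pics; ls; python3 - <<'E'
from bench import ctrl
import cv2,numpy as np
s=ctrl.get_state();print({k:np.round(v,3) for k,v in s.items()})
a=ctrl.get_image("scene");b=ctrl.get_image("top")
cv2.imwrite("pics/scene.png",a[:,:,::-1]);cv2.imwrite("pics/top.png",b[:,:,::-1])
for n in("scene","top","wrist"):print(n,ctrl.camera_model(n))
E
```

```text
pics
{'time': np.float64(0.0), 'joint_positions': array([ 1.253,  0.322, -0.07 ,  1.452,  0.023,  1.371, -0.057]), 'qd': array([-0.001,  0.002, -0.001, -0.001,  0.   ,  0.   ,  0.   ]), 'joint_torque': array([-0.0000e+00, -4.9129e+01, -4.0400e-01, -3.1254e+01, -6.4000e-02,
        4.4000e-02,  0.0000e+00]), 'position': array([ 0.212, -0.614,  0.235]), 'tool_rot': array([-3.097e+00, -5.180e-01,  1.000e-03]), 'ft_force': array([-0.842, -0.128,  0.302]), 'torque': array([-0.004,  0.   ,  0.012]), 'grip_force': np.float64(0.0), 'grip_width': np.float64(0.999)}
scene {'fx': 474.63181511326314, 'fy': 474.63181511326314, 'cx': 283.33384361868667, 'cy': 208.39656967249323, 'k1': -0.045758413052690114, 'R': array([[-0.81957352, -0.57295263,  0.00495279],
       [-0.40989547,  0.5802466 , -0.70377523],
       [ 0.40035603, -0.57882567, -0.71040544]]), 't': array([0.37339697, 0.28130495, 1.46988815])}
top {'fx': 465.10136728048, 'fy': 465.10136728048, 'cx': 284.3474362175366, 'cy': 210.37496775277106, 'k1': -0.03020734502043063, 'R': array([[-0.01332032, -0.9998955 , -0.00561773],
       [-0.99583308,  0.01377269, -0.0901487 ],
       [ 0.09021665,  0.00439351, -0.99591247]]), 't': array([-0.01854017,  0.47492398,  1.29632265])}
wrist {'fx': 345.1089930865629, 'fy': 345.1089930865629, 'cx': 278.4425975640099, 'cy': 206.16844047652435, 'k1': -0.028448985555601988, 'T_tool_cam': array([[-4.86215840e-04, -9.65700984e-01, -2.59656261e-01,
         7.03824175e-02],
       [ 9.99999693e-01, -3.10042478e-04, -7.19441018e-04,
        -4.47159601e-04],
       [ 6.14260428e-04, -2.59656531e-01,  9.65700838e-01,
        -1.47911684e-01],
       [ 0.00000000e+00,  0.00000000e+00,  0.00000000e+00,
         1.00000000e+00]])}
```

View pics/scene.png

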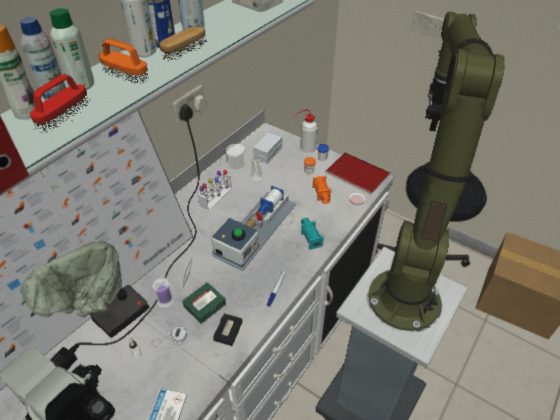

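View pics/top.png

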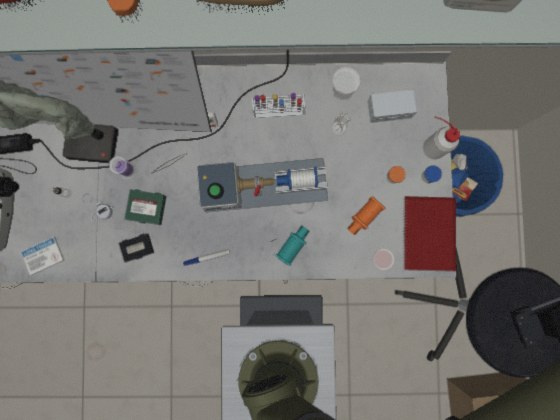

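The top view shows the pump at about (217,187) with the green button at (215,191). The red key is at (258,187), and the filter in the cradle is white and blue at (300,179). The look-alikes, orange at (367,215) and turquoise at (293,245), lie loose on the worktop. The meant filter is the white and blue one in the cradle. I'll confirm that in a crop and measure.

```bash
cat > h.py <<'E'
import cv2,numpy as np
from bench import ctrl
from scipy.spatial.transform import Rotation as Ro
def pose():
    s=ctrl.get_state();return np.array(s['position']),Ro.from_rotvec(s['tool_rot']).as_matrix()
def ray(name,uv,pr=None):
    c=ctrl.camera_model(name);uv=np.array(uv,float)
    d=(uv-[c['cx'],c['cy']])/[c['fx'],c['fy']];p=d.copy()
    for _ in range(8):p=d/(1+c['k1']*(p@p))
    v=np.r_[p,1]
    if name=='wrist':
        T=c['T_tool_cam'];P,R=pr;return P+R@T[:3,3],R@T[:3,:3]@v
    R=np.array(c['R']);return -R.T@c['t'],R.T@v
def onz(r,z):o,d=r;return o+d*(z-o[2])/d[2]
def tri(r1,r2):
    (o1,d1),(o2,d2)=r1,r2;a=np.linalg.lstsq(np.c_[d1,-d2],o2-o1,rcond=None)[0]
    p,q=o1+a[0]*d1,o2+a[1]*d2;return (p+q)/2,np.linalg.norm(p-q)
def blobs(im,lo,hi,roi,amin=15):
    x0,y0,x1,y1=roi;h=cv2.cvtColor(im[y0:y1,x0:x1],cv2.COLOR_RGB2HSV)
    m=cv2.inRange(h,np.array(lo),np.array(hi))
    n,l,st,ce=cv2.connectedComponentsWithStats(m)
    return [(st[i,4],ce[i]+[x0,y0],st[i,:4]+[x0,y0,0,0]) for i in range(1,n) if st[i,4]>=amin],m
E
python3 - <<'E'
from h import *
t=cv2.imread("pics/top.png")[:,:,::-1];s=cv2.imread("pics/scene.png")[:,:,::-1]
RT=(190,140,340,215);RS=(200,180,300,270)
for nm,lo,hi in(("green",(45,120,60),(80,255,255)),("blue",(100,130,50),(125,255,255)),("red",(0,150,80),(8,255,255)),("pink",(172,150,80),(180,255,255))):
    for c,im,r in(("top",t,RT),("scene",s,RS)):
        for a,ce,bb in blobs(im,lo,hi,r,8)[0]:print(nm,c,a,ce.round(1),bb)
x0,y0,x1,y1=RT
cr=cv2.resize(t[y0:y1,x0:x1],None,fx=5,fy=5,interpolation=cv2.INTER_CUBIC)
cv2.imwrite("pics/crop.png",cr[:,:,::-1])
E
```

```text
green top 83 [214.4 189.8] [210 185  10  11]
green scene 59 [237.7 232.3] [234 229   9   8]
blue top 122 [284.1 179.7] [277 171  14  17]
blue top 9 [316. 180.] [316 176   1   9]
blue scene 140 [265.4 205.8] [259 198  14  16]
red top 27 [256.8 190.3] [254 186   6   9]
red scene 30 [258.7 215.8] [257 212   5   8]
```

View pics/crop.png

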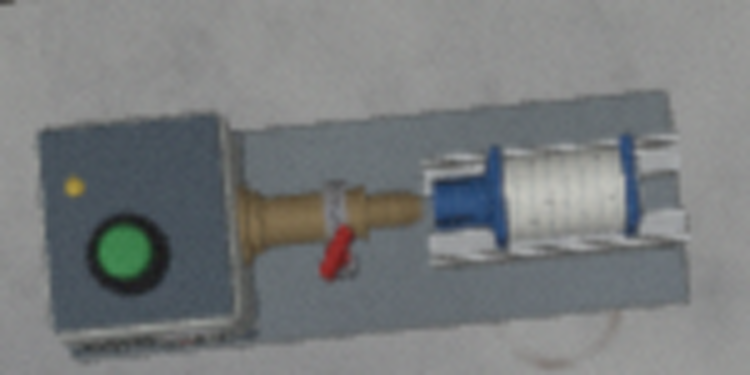

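The crop confirms it: the white and blue filter lies in the cradle at about (303,178), its neck towards the port. The red key is at (257,190) and the button at (215,190).

```bash
python3 - <<'E'
from h import *
f=lambda u,v:(190+u/5-.4,140+v/5-.4)
p,e=tri(ray("top",(214.4,189.8)),ray("scene",(237.7,232.3)));print("btn",p.round(4),e)
b=onz(ray("top",(214.4,189.8)),.121);print(b.round(4))
p,e=tri(ray("top",(256.8,190.3)),ray("scene",(258.7,215.8)));print("key",p.round(4),e, onz(ray("top",(256.8,190.3)),.105).round(4))
src=[];dst=[]
for (u,z,q) in [((668,92),.014,(62,-300)),((690,302),.014,(-62,-300)),((38,130),.103,(59,53)),((220,113),.103,(59,-53)),((238,318),.103,(-59,-53)),((57,335),.103,(-59,53)),((125,250),.121,(-18,4)),((425,206),.060,(0,-153))]:
    src.append(np.array(q)/1000);dst.append(onz(ray("top",f(*u)),z)[:2])
src=np.array(src);dst=np.array(dst)
def fit(s,d):
    sc,dc=s.mean(0),d.mean(0);H=(s-sc).T@(d-dc);th=np.arctan2(H[0,1]-H[1,0],H[0,0]+H[1,1])
    R=np.array([[np.cos(th),-np.sin(th)],[np.sin(th),np.cos(th)]]);return th,R,dc-R@sc
th,R,t=fit(src,dst);print(np.degrees(th),t.round(4));print(((dst-(src@R.T+t))*1000).round(1))
for n,q in dict(key=(-27,-101),btn=(-18,4),fend=(0,-275)).items():print(n,(R@(np.array(q)/1000)+t).round(4))
for u in((635,185),(500,197),(433,205)):
  w=onz(ray("top",f(*u)),.06)[:2];print("filt",(R.T@(w-t)).round(4))
w=onz(ray("top",(256.8,190.3)),.105)[:2];print("key local",(R.T@(w-t)).round(4))
E
```

```text
btn [0.5226 0.1582 0.1182] 0.0007254050820058042
[0.5225 0.158  0.121 ]
key [0.5227 0.0478 0.0996] 0.00040271076516619334 [0.5218 0.0473 0.105 ]
4.70136323338035 [0.5401 0.1539]
[[-1.3  1.2]
 [ 0.5  1.4]
 [-3.3 -4.4]
 [-4.2  3.3]
 [ 2.5  3.7]
 [ 3.5 -5.4]
 [ 1.3  1. ]
 [ 1.  -0.7]]
key [0.5214 0.0511]
btn [0.5218 0.1564]
fend [ 0.5626 -0.1201]
filt [ 0.0015 -0.2706]
filt [ 0.002  -0.1956]
filt [ 0.0011 -0.1583]
key local [-0.027  -0.1047]
```

```bash
cat >> h.py <<'E'
TH=np.radians(4.7);PT=np.array([.5401,.1539]);PR=np.array([[np.cos(TH),-np.sin(TH)],[np.sin(TH),np.cos(TH)]])
def w2p(w):return np.r_[PR.T@(np.array(w)[:2]-PT),w[2]]*1000
def go(x,y,z,a):
    """x,y,z in pump frame mm, a: angle of tool x in pump frame, deg"""
    P,R=pose();s=ctrl.get_state()
    W=np.r_[PR@np.array([x,y])/1000+PT,z/1000];A=np.radians(a)+TH
    G=np.array([[np.cos(A),np.sin(A),0],[np.sin(A),-np.cos(A),0],[0,0,-1]])
    print("at",w2p(P).round(1),"ang",round(np.degrees(np.arctan2(R[1,0],R[0,0])-TH),1),"F",np.round(s['ft_force'],1),"grip",round(float(s['grip_width']),3),"t",s['time'])
    print("travel",(R.T@(W-P)).round(4),"turn",np.degrees(Ro.from_matrix(R.T@G).as_rotvec()).round(1))
E
python3 -c "
from h import *
go(0,-290,250,90)"
```

```text
at [-390.4 -738.5  235.6] ang 14.3 F [ 0.5 -0.4 -0. ] grip 0.998 t 0.1
travel [ 0.4891 -0.3381 -0.0139] turn [ -0.1  -0.1 -75.7]
```

Emit:
step_arm:
  commands:
    - {"travel": [0.03, -0.02, 0], "turn": [0, 0, -5]}
    - {"travel": [0.07, -0.048, 0], "turn": [0, 0, -11]}
    - {"travel": [0.11, -0.076, 0], "turn": [0, 0, -17]}
    - {"travel": [0.15, -0.104, -0.01], "turn": [0, 0, -23]}
    - {"travel": [0.19, -0.13, -0.014], "turn": [0, 0, -29]}
  gripper: 0.5

```text
time: 0.6
position: [0.3499, -0.4279, 0.2509]
tool_rot: [2.867, 1.284, -0.0]
ft_force: [-0.2, -1.0, 0.3]
grip_width: 0.634
grip_force: 0.0
```

```bash
python3 -c "
from h import *
go(0,-290,250,90)"
```

```text
at [-237.3 -564.3  250.9] ang 43.6 F [-0.2 -1.   0.3] grip 0.634 t 0.6
travel [ 0.361  -0.0353  0.0008] turn [  0.    0.  -46.4]
```

Tracking is good, so I'll finish the transit.

Emit:
step_arm:
  commands:
    - {"travel": [0.045, -0.004, 0], "turn": [0, 0, -6]}
    - {"travel": [0.09, -0.009, 0], "turn": [0, 0, -12]}
    - {"travel": [0.135, -0.013, 0], "turn": [0, 0, -18]}
    - {"travel": [0.18, -0.018, 0], "turn": [0, 0, -24]}
    - {"travel": [0.225, -0.022, 0], "turn": [0, 0, -30]}

```text
time: 1.1
position: [0.4837, -0.2461, 0.2504]
tool_rot: [-2.437, -1.982, 0.001]
ft_force: [1.7, 1.0, -0.6]
grip_width: 0.499
grip_force: 0.0
```

Emit:
step_arm:
  commands:
    - {"travel": [0.02, 0.059, 0], "turn": [0, 0, -4]}
    - {"travel": [0.04, 0.04, 0], "turn": [0, 0, -8]}
    - {"travel": [0.06, 0.05, 0], "turn": [0, 0, -12]}
    - {"travel": [0.09, 0.058, 0], "turn": [0, 0, -16]}
    - {"travel": [0.119, 0.059, 0], "turn": [0, 0, -16.4]}

```text
time: 1.6
position: [0.5666, -0.1429, 0.2508]
tool_rot: [2.132, 2.306, 0.001]
ft_force: [-0.3, -0.8, -0.1]
grip_width: 0.502
grip_force: 0.0
```

```bash
python3 -c "
from h import *
go(0,-290,250,90)
pr=pose();im=ctrl.get_image('wrist');cv2.imwrite('pics/w1.png',im[:,:,::-1]);np.save('w1.npy',np.c_[pr[0],pr[1]])"
```

```text
at [   2.  -298.   250.8] ang 89.8 F [-0.3 -0.8 -0.1] grip 0.502 t 1.6
travel [ 0.008  -0.0021  0.0008] turn [ 0.1  0.  -0.2]
```

View pics/w1.png

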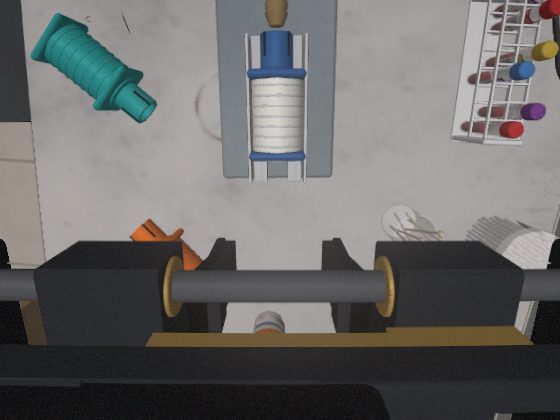

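The wrist view shows the white and blue filter, its far cap edge at about (277,160). The base plate's end corners are at (225,178) and (333,177), and the barb nose at (276,10). Nothing stands in the way behind the cradle.

```bash
python3 -c "
from h import *
a=np.load('w1.npy');pr=(a[:,0],a[:,1:])
for n,u,z in(('plateL',(225,178),.014),('plateR',(333,177),.014),('capfar top',(277,160),.086),('capnear',(277,69),.086),('neck',(277,32),.075),('wallL end',(249,181),.044),('wallR end',(306,181),.044)):print(n,w2p(onz(ray('wrist',u,pr),z)).round(1))
go(0,-290,64,90)"
```

```text
plateL [ -58.8 -296.9   14. ]
plateR [  63.3 -296.3   14. ]
capfar top [   0.4 -267.5   86. ]
capnear [   0.8 -189.9   86. ]
neck [   0.9 -158.5   75. ]
wallL end [ -29.1 -294.7   44. ]
wallR end [  30.4 -295.    44. ]
at [   3.7 -290.8  251.2] ang 90.2 F [0.8 5.1 0.5] grip 0.501 t 1.65
travel [ 1.000e-04 -4.200e-03  1.872e-01] turn [ 0.1 -0.2  0.2]
```

Emit:
step_arm:
  commands:
    - {"travel": [0, -0.002, 0.045]}
    - {"travel": [0, -0.002, 0.09]}
    - {"travel": [0, -0.002, 0.135]}
    - {"travel": [0, -0.002, 0.17]}
    - {"travel": [0, -0.002, 0.187]}
  gripper: 0
  force: 20

```text
$.commands[0]: bad value
```

Emit:
step_arm:
  commands:
    - {"travel": [0, 0, 0]}
    - {"travel": [0, 0, 0]}

```text
$.commands[0]: bad value
```

```bash
python3 -c "
from h import *
go(0,-245,64,90)"
```

```text
at [   3.7 -290.8  251.2] ang 90.2 F [0.8 5.1 0.5] grip 0.501 t 1.65
travel [ 0.0451 -0.004   0.1874] turn [ 0.1 -0.2  0.2]
```

Each row needs "turn" too.

Emit:
step_arm:
  commands:
    - {"travel": [0, -0.002, 0.045], "turn": [0, 0, 0]}
    - {"travel": [0, -0.002, 0.09], "turn": [0, 0, 0]}
    - {"travel": [0, -0.002, 0.135], "turn": [0, 0, 0]}
    - {"travel": [0, -0.002, 0.17], "turn": [0, 0, 0]}
    - {"travel": [0, -0.002, 0.187], "turn": [0, 0, 0]}
  gripper: 0
  force: 20

```text
time: 2.15
position: [0.5614, -0.1437, 0.0604]
tool_rot: [-2.131, -2.303, 0.004]
ft_force: [0.5, 1.3, 0.2]
grip_width: 0.132
grip_force: 0.0
```

Emit:
step_arm:
  commands:
    - {"travel": [0, 0, 0], "turn": [0, 0, 0]}
    - {"travel": [0, 0, 0], "turn": [0, 0, 0]}

```text
time: 2.35
position: [0.5642, -0.144, 0.0645]
tool_rot: [2.133, 2.305, 0.0]
ft_force: [0.6, 0.1, -0.2]
grip_width: 0.018
grip_force: 0.0
```

```bash
python3 -c "
from h import *
go(0,-245,64,90)"
```

```text
at [  -0.4 -298.9   64.5] ang 89.7 F [ 0.6  0.1 -0.2] grip 0.018 t 2.35
travel [0.0539 0.0001 0.0005] turn [ 0.1  0.  -0.3]
```

Emit:
step_arm:
  commands:
    - {"travel": [0.01, 0, 0], "turn": [0, 0, 0]}
    - {"travel": [0.02, 0, 0], "turn": [0, 0, 0]}
    - {"travel": [0.028, 0, 0], "turn": [0, 0, 0]}
    - {"travel": [0.034, 0, 0], "turn": [0, 0, 0]}
    - {"travel": [0.04, 0, 0], "turn": [0, 0, 0]}

```text
time: 2.85
position: [0.561, -0.1039, 0.0643]
tool_rot: [2.133, 2.304, -0.0]
ft_force: [0.6, -2.4, 2.2]
grip_width: 0.009
grip_force: 1.3
```

Emit:
step_arm:
  commands:
    - {"travel": [0.004, 0, 0], "turn": [0, 0, 0]}
    - {"travel": [0.008, 0, 0], "turn": [0, 0, 0]}
    - {"travel": [0.011, 0, 0], "turn": [0, 0, 0]}
    - {"travel": [0.011, 0, 0], "turn": [0, 0, 0]}

```text
time: 3.25
position: [0.5596, -0.0922, 0.0634]
tool_rot: [-2.133, -2.305, -0.0]
ft_force: [0.7, -1.3, 0.9]
grip_width: 0.006
grip_force: 0.4
```

```bash
python3 -c "
from h import *
go(0,-245,64,90)"
```

```text
at [  -0.8 -246.9   63.4] ang 89.7 F [ 0.7 -1.3  0.9] grip 0.006 t 3.25
travel [ 0.0019  0.0008 -0.0006] turn [-0.  -0.  -0.3]
```

Emit:
step_arm:
  commands:
    - {"travel": [0.002, 0, 0], "turn": [0, 0, 0]}
    - {"travel": [0.003, 0, 0], "turn": [0, 0, 0]}
    - {"travel": [0.003, 0, 0], "turn": [0, 0, 0]}

```text
time: 3.55
position: [0.5592, -0.0897, 0.0633]
tool_rot: [-2.134, -2.305, 0.0]
ft_force: [0.6, -1.1, 1.3]
grip_width: 0.006
grip_force: 0.6
```

Emit:
step_arm:
  commands:
    - {"travel": [0.002, 0, 0], "turn": [0, 0, 0]}
    - {"travel": [0.003, 0, 0], "turn": [0, 0, 0]}
    - {"travel": [0.003, 0, 0], "turn": [0, 0, 0]}

```text
time: 3.85
position: [0.5592, -0.0891, 0.0634]
tool_rot: [2.134, 2.303, -0.003]
ft_force: [0.2, -5.5, 0.1]
grip_width: 0.008
grip_force: 2.9
```

Emit:
step_arm:
  commands:
    - {"travel": [0.002, 0, 0], "turn": [0, 0, 0]}
    - {"travel": [0.004, 0, 0], "turn": [0, 0, 0]}
    - {"travel": [0.004, 0, 0], "turn": [0, 0, 0]}

```text
time: 4.15
position: [0.5593, -0.0891, 0.0638]
tool_rot: [2.134, 2.297, -0.007]
ft_force: [1.5, -12.6, 0.8]
grip_width: 0.007
grip_force: 6.2
```

Hard stop at the expected home spot (TCP y of about -244 in the pump frame, 12 N). I'll back off, lift, and move to look at the key.

Emit:
step_arm:
  commands:
    - {"travel": [-0.02, 0, 0], "turn": [0, 0, 0]}
    - {"travel": [-0.04, 0, 0], "turn": [0, 0, 0]}
    - {"travel": [-0.04, 0, -0.04], "turn": [0, 0, 0]}
    - {"travel": [-0.04, 0, -0.09], "turn": [0, 0, 0]}
    - {"travel": [-0.03, 0, -0.14], "turn": [0, 0, 0]}
  gripper: 0.5

```text
time: 4.65
position: [0.5604, -0.1135, 0.2033]
tool_rot: [-2.135, -2.302, 0.0]
ft_force: [0.1, -0.9, -0.0]
grip_width: 0.373
grip_force: 0.0
```

```bash
python3 -c "
from h import *
go(-27,-150,220,90)"
```

```text
at [  -1.6 -268.2  203.3] ang 89.6 F [ 0.1 -0.9 -0. ] grip 0.373 t 4.65
travel [ 0.118  -0.0262 -0.0165] turn [-0.1 -0.1 -0.4]
```

Emit:
step_arm:
  commands:
    - {"travel": [0.035, -0.01, -0.01], "turn": [0, 0, 0]}
    - {"travel": [0.075, -0.02, -0.016], "turn": [0, 0, 0]}
    - {"travel": [0.105, -0.026, -0.016], "turn": [0, 0, 0]}
    - {"travel": [0.115, -0.026, -0.016], "turn": [0, 0, 0]}
    - {"travel": [0.115, -0.026, -0.016], "turn": [0, 0, 0]}

```text
time: 5.15
position: [0.5262, 0.0017, 0.2185]
tool_rot: [-2.13, -2.309, -0.0]
ft_force: [-0.6, -0.2, -0.2]
grip_width: 0.499
grip_force: 0.0
```

```bash
python3 -c "
from h import *
go(-27,-105,99,147)
pr=pose();im=ctrl.get_image('wrist');cv2.imwrite('pics/w2.png',im[:,:,::-1]);np.save('w2.npy',np.c_[pr[0],pr[1]])
go(-27,-105,99,147)"
```

```text
at [ -26.4 -150.6  218.5] ang 89.9 F [-0.6 -0.2 -0.2] grip 0.499 t 5.15
travel [ 0.0455 -0.0007  0.1195] turn [  0.   -0.  -57.1]
at [ -26.3 -152.7  218.3] ang 89.8 F [ 0.6 -1.  -1. ] grip 0.5 t 5.2
travel [ 0.0477 -0.0009  0.1192] turn [ -0.    0.  -57.2]
```

View pics/w2.png

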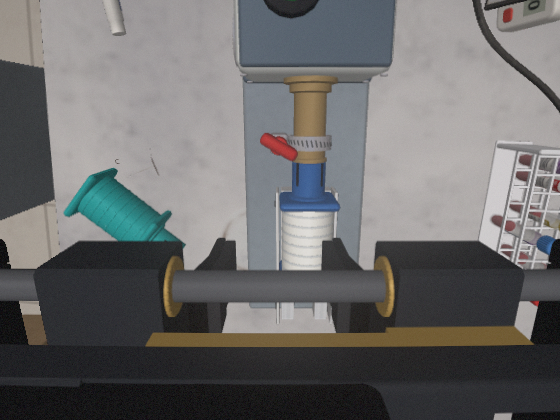

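The filter's neck (308,180) is home on the bead. The red key runs from about (263,137) to (296,157), with the band at (310,143) still on the plain pipe. I'll measure the key's centre and angle.

```bash
python3 -c "
from h import *
a=np.load('w2.npy');pr=(a[:,0],a[:,1:])
im=cv2.imread('pics/w2.png')[:,:,::-1]
b,m=blobs(im,(0,150,60),(9,255,255),(240,120,310,170))
b2,m2=blobs(im,(170,150,60),(180,255,255),(240,120,310,170))
pts=np.argwhere((m|m2)>0)[:,::-1]+[240,120]
r=cv2.minAreaRect(pts.astype(np.float32));print(r,len(pts))
bx=cv2.boxPoints(r);w=np.array([w2p(onz(ray('wrist',p,pr),.105)) for p in bx]);print(w.round(1))
c=w2p(onz(ray('wrist',r[0],pr),.105));print('centre',c.round(1))
for i in range(2):
  d=w[i+1]-w[i];print(np.hypot(*d[:2]).round(1),np.degrees(np.arctan2(d[1],d[0])).round(1))
for u,v,z in((310,136,.079),(310,151,.079),(308,198,.086),(237,75,.103),(391,75,.103)):print(u,v,w2p(onz(ray('wrist',(u,v),pr),z)).round(1))
"
```

```text
((278.7377014160156, 146.11474609375), (38.66714096069336, 16.644794464111328), 39.80556869506836) 443
[[ -41.8  -98.4  105. ]
 [ -33.7  -89.1  105. ]
 [ -11.5 -107.3  105. ]
 [ -19.5 -117.   105. ]]
centre [ -26.7 -102.9  105. ]
12.3 49.2
28.8 -39.4
310 136 [ -1.1 -97.   79. ]
310 151 [  -0.8 -109.2   79. ]
308 198 [  -2.3 -147.5   86. ]
237 75 [-56.7 -52.2 103. ]
391 75 [ 54.4 -52.1 103. ]
```

```bash
python3 -c "
from h import *
go(-27,-103.5,170,145)"
```

```text
at [ -26.3 -152.7  218.3] ang 89.8 F [ 0.6 -1.  -1. ] grip 0.5 t 5.2
travel [ 0.0492 -0.0009  0.0482] turn [ -0.    0.  -55.2]
```

Emit:
step_arm:
  commands:
    - {"travel": [0.015, 0, 0.01], "turn": [0, 0, -8]}
    - {"travel": [0.03, 0, 0.02], "turn": [0, 0, -16]}
    - {"travel": [0.04, 0, 0.03], "turn": [0, 0, -24]}
    - {"travel": [0.049, -0.001, 0.04], "turn": [0, 0, -32]}
    - {"travel": [0.049, -0.001, 0.048], "turn": [0, 0, -40]}

```text
time: 5.7
position: [0.5217, 0.0477, 0.1694]
tool_rot: [-1.21, -2.898, -0.0]
ft_force: [-0.4, 0.1, -0.6]
grip_width: 0.501
grip_force: 0.0
```

Emit:
step_arm:
  commands:
    - {"travel": [0, 0, 0], "turn": [0, 0, -8]}
    - {"travel": [0, 0, 0], "turn": [0, 0, -15]}
    - {"travel": [0, 0, 0], "turn": [0, 0, -15]}
    - {"travel": [0, 0, 0], "turn": [0, 0, -15]}

```text
time: 6.1
position: [0.522, 0.0468, 0.1701]
tool_rot: [-0.837, -3.027, -0.0]
ft_force: [-0.7, 0.1, -0.2]
grip_width: 0.503
grip_force: 0.0
```

```bash
python3 -c "
from h import *
go(-27,-103.5,99,145)
pr=pose();im=ctrl.get_image('wrist');cv2.imwrite('pics/w3.png',im[:,:,::-1])
h=cv2.cvtColor(im,cv2.COLOR_RGB2HSV);m=cv2.inRange(h,(0,150,60),(9,255,255))|cv2.inRange(h,(170,150,60),(180,255,255))
n,l,st,ce=cv2.connectedComponentsWithStats(m)
for i in range(1,n):
  if st[i,4]>200:
    p=np.argwhere(l==i)[:,::-1].astype(np.float32);r=cv2.minAreaRect(p);print(r)
    print(w2p(onz(ray('wrist',r[0],pr),.105)).round(1))
"
```

```text
at [ -26.8 -105.2  170.1] ang 144.4 F [-0.7  0.1 -0.2] grip 0.503 t 6.1
travel [0.0011 0.0013 0.0711] turn [-0.  -0.  -0.6]
((280.4483337402344, 225.04270935058594), (19.009225845336914, 45.79279708862305), 5.440331935882568)
[ -27.4 -103.2  105. ]
```

View pics/w3.png

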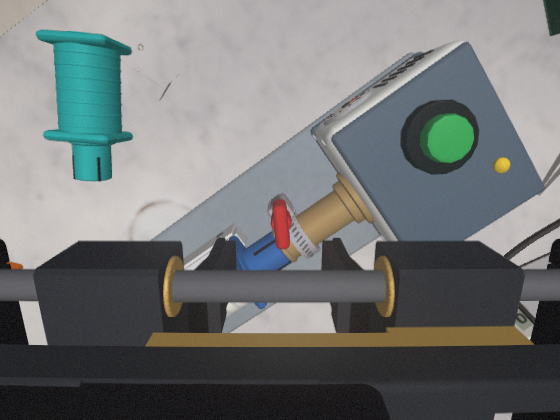

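The key at (281,223) lies centred between the fingers and nearly in line with the pads. I'll descend and grip.

Emit:
step_arm:
  commands:
    - {"travel": [0.001, 0.001, 0.025], "turn": [0, 0, 0]}
    - {"travel": [0.001, 0.001, 0.05], "turn": [0, 0, 0]}
    - {"travel": [0.001, 0.001, 0.065], "turn": [0, 0, 0]}
    - {"travel": [0.001, 0.001, 0.071], "turn": [0, 0, 0]}
    - {"travel": [0.001, 0.001, 0.071], "turn": [0, 0, 0]}

```text
time: 6.65
position: [0.5211, 0.0496, 0.099]
tool_rot: [-0.829, -3.029, 0.0]
ft_force: [0.5, -0.9, 0.1]
grip_width: 0.499
grip_force: 0.0
```

Emit:
step_arm:
  commands:
    - {"travel": [0, 0, 0], "turn": [0, 0, 0]}
    - {"travel": [0, 0, 0], "turn": [0, 0, 0]}
    - {"travel": [0, 0, 0], "turn": [0, 0, 0]}
    - {"travel": [0, 0, 0], "turn": [0, 0, 0]}
    - {"travel": [0, 0, 0], "turn": [0, 0, 0]}
  gripper: 0
  force: 25

```text
time: 7.15
position: [0.5215, 0.0496, 0.0998]
tool_rot: [0.829, 3.03, -0.0]
ft_force: [-0.9, -1.2, 1.1]
grip_width: 0.131
grip_force: 1.7
```

```bash
python3 -c "
from h import *
go(-27,-142,99,145)"
```

```text
at [ -27.1 -102.4   99.8] ang 144.7 F [-0.9 -1.2  1.1] grip 0.131 t 7.15
travel [-0.023  -0.0322  0.0009] turn [-0.   0.  -0.3]
```

Emit:
step_arm:
  commands:
    - {"travel": [0, 0, 0], "turn": [0, 0, 0]}
    - {"travel": [0, 0, 0], "turn": [0, 0, 0]}
    - {"travel": [-0.003, -0.004, 0], "turn": [0, 0, 0]}
    - {"travel": [-0.006, -0.008, 0], "turn": [0, 0, 0]}
    - {"travel": [-0.009, -0.012, 0], "turn": [0, 0, 0]}

```text
time: 7.65
position: [0.5223, 0.0368, 0.0997]
tool_rot: [-0.826, -3.029, -0.003]
ft_force: [-4.3, 4.7, 5.3]
grip_width: 0.103
grip_force: 25.0
```

Emit:
step_arm:
  commands:
    - {"travel": [-0.003, -0.004, 0], "turn": [0, 0, 0]}
    - {"travel": [-0.006, -0.008, 0], "turn": [0, 0, 0]}
    - {"travel": [-0.009, -0.012, 0], "turn": [0, 0, 0]}
    - {"travel": [-0.012, -0.016, 0], "turn": [0, 0, 0]}
    - {"travel": [-0.012, -0.017, 0], "turn": [0, 0, 0]}

```text
time: 8.15
position: [0.5241, 0.0153, 0.0997]
tool_rot: [-0.828, -3.029, -0.002]
ft_force: [-3.8, 3.7, 4.2]
grip_width: 0.102
grip_force: 25.1
```

```bash
python3 -c "
from h import *
go(-27,-142,99,145)"
```

```text
at [ -27.3 -136.9   99.7] ang 144.7 F [-3.8  3.7  4.2] grip 0.102 t 8.15
travel [-0.0032 -0.004   0.0007] turn [ 0.1 -0.1 -0.3]
```

Sliding takes about 4 N, as expected. I'll continue to the stop.

Emit:
step_arm:
  commands:
    - {"travel": [-0.0015, -0.002, 0], "turn": [0, 0, 0]}
    - {"travel": [-0.003, -0.004, 0], "turn": [0, 0, 0]}
    - {"travel": [-0.0045, -0.006, 0], "turn": [0, 0, 0]}
    - {"travel": [-0.0045, -0.006, 0], "turn": [0, 0, 0]}

```text
time: 8.55
position: [0.5244, 0.0126, 0.0998]
tool_rot: [-0.823, -3.028, -0.011]
ft_force: [-4.9, 10.3, 6.0]
grip_width: 0.099
grip_force: 26.5
```

Emit:
step_arm:
  commands:
    - {"travel": [-0.001, -0.0015, 0], "turn": [0, 0, 0]}
    - {"travel": [-0.002, -0.003, 0], "turn": [0, 0, 0]}
    - {"travel": [-0.002, -0.003, 0], "turn": [0, 0, 0]}

```text
time: 8.85
position: [0.5245, 0.0122, 0.0998]
tool_rot: [-0.819, -3.028, -0.016]
ft_force: [-6.1, 17.0, 6.0]
grip_width: 0.1
grip_force: 26.7
```

```bash
python3 -c "
from h import *
go(-27,-142,99,145)"
```

```text
at [ -27.2 -139.9   99.8] ang 145.0 F [-6.1 17.   6. ] grip 0.1 t 8.85
travel [-0.0013 -0.0016  0.0008] turn [ 0.5 -0.4  0. ]
```

The band is at its stop. I'll relieve the pull a little, then turn the key clockwise (+ about the tool z axis).

Emit:
step_arm:
  commands:
    - {"travel": [0.002, 0.003, 0], "turn": [0, 0, 0]}
    - {"travel": [0.003, 0.004, 0], "turn": [0, 0, 7]}
    - {"travel": [0.003, 0.004, 0], "turn": [0, 0, 14]}
    - {"travel": [0.003, 0.004, 0], "turn": [0, 0, 21]}
    - {"travel": [0.003, 0.004, 0], "turn": [0, 0, 28]}

```text
time: 9.35
position: [0.5248, 0.0131, 0.0998]
tool_rot: [-1.538, -2.735, -0.008]
ft_force: [-3.5, 9.5, 3.6]
grip_width: 0.099
grip_force: 25.0
```

```bash
python3 -c "
from h import *
go(-27,-142,99,145)
print(ctrl.get_state()['torque'])"
```

```text
at [ -26.8 -139.1   99.8] ang 116.6 F [-3.5  9.5  3.6] grip 0.099 t 9.35
travel [-0.0025 -0.0015  0.0008] turn [  0.2  -0.3 -28.4]
[2.22032363 0.48456035 0.07623568]
```

Emit:
step_arm:
  commands:
    - {"travel": [0, 0, 0], "turn": [0, 0, 8]}
    - {"travel": [0, 0, 0], "turn": [0, 0, 16]}
    - {"travel": [0, 0, 0], "turn": [0, 0, 24]}
    - {"travel": [0, 0, 0], "turn": [0, 0, 32]}
    - {"travel": [0, 0, 0], "turn": [0, 0, 40]}

```text
time: 9.85
position: [0.5257, 0.0133, 0.0998]
tool_rot: [-2.381, -2.043, -0.009]
ft_force: [0.6, 10.5, 1.6]
grip_width: 0.104
grip_force: 25.0
```

Emit:
step_arm:
  commands:
    - {"travel": [0, 0, 0], "turn": [0, 0, 8]}
    - {"travel": [0, 0, 0], "turn": [0, 0, 16]}
    - {"travel": [0, 0, 0], "turn": [0, 0, 24]}
    - {"travel": [0, 0, 0], "turn": [0, 0, 32]}
    - {"travel": [0, 0, 0], "turn": [0, 0, 40]}

```text
time: 10.35
position: [0.5265, 0.0129, 0.0999]
tool_rot: [-2.936, -1.106, -0.008]
ft_force: [2.2, 9.2, -1.2]
grip_width: 0.1
grip_force: 25.8
```

```bash
python3 -c "
from h import *
go(-27,-142,99,13)
print(ctrl.get_state()['torque'])"
```

```text
at [ -25.1 -139.4   99.9] ang 36.6 F [ 2.2  9.2 -1.2] grip 0.1 t 10.35
travel [-0.0031  0.0009  0.0008] turn [-0.2 -0.3 23.6]
[ 1.99550008 -0.44372115  0.08379577]
```

Emit:
step_arm:
  commands:
    - {"travel": [0, 0, 0], "turn": [0, 0, 6]}
    - {"travel": [0, 0, 0], "turn": [0, 0, 12]}
    - {"travel": [0, 0, 0], "turn": [0, 0, 18]}
    - {"travel": [0, 0, 0], "turn": [0, 0, 18]}

```text
time: 10.75
position: [0.5267, 0.0125, 0.0998]
tool_rot: [-3.071, -0.637, -0.008]
ft_force: [2.5, 8.0, -0.9]
grip_width: 0.102
grip_force: 25.2
```

```bash
python3 -c "
from h import *
go(-27,-142,99,13)
print(ctrl.get_state()['torque'])"
```

```text
at [ -25.  -139.8   99.8] ang 18.7 F [ 2.5  8.  -0.9] grip 0.102 t 10.75
travel [-0.0026  0.0014  0.0008] turn [-0.2 -0.3  5.7]
[ 1.92337249 -0.4916136  -0.04217004]
```

Emit:
step_arm:
  commands:
    - {"travel": [0, 0, 0], "turn": [0, 0, 4]}
    - {"travel": [0, 0, 0], "turn": [0, 0, 8]}
    - {"travel": [0, 0, 0], "turn": [0, 0, 8]}

```text
time: 11.05
position: [0.5267, 0.0125, 0.0999]
tool_rot: [-3.108, -0.425, -0.007]
ft_force: [2.6, 8.0, -1.9]
grip_width: 0.104
grip_force: 25.0
```

```bash
python3 -c "
from h import *
go(-27,-142,99,13)
print(ctrl.get_state()['torque'])"
```

```text
at [ -24.9 -139.8   99.9] ang 10.9 F [ 2.6  8.  -1.9] grip 0.104 t 11.05
travel [-0.0024  0.0017  0.0008] turn [-0.2 -0.3 -2.1]
[ 1.85148799 -0.5638378   0.45141412]
```

The torque jumped to 0.45 N m at about 134° of turn, so the key is on its stop. I'll relieve the side load, open and lift.

Emit:
step_arm:
  commands:
    - {"travel": [0.0005, -0.002, 0], "turn": [0, 0, 0]}
    - {"travel": [0.0005, -0.003, 0], "turn": [0, 0, -1]}
    - {"travel": [0.0005, -0.003, 0], "turn": [0, 0, -1]}

```text
time: 11.35
position: [0.5266, 0.0127, 0.0998]
tool_rot: [-3.107, -0.453, -0.007]
ft_force: [4.5, 5.2, -2.4]
grip_width: 0.103
grip_force: 25.0
```

Emit:
step_arm:
  commands:
    - {"travel": [0, 0, 0], "turn": [0, 0, 0]}
    - {"travel": [0, 0, 0], "turn": [0, 0, 0]}
    - {"travel": [0, 0, 0], "turn": [0, 0, 0]}
    - {"travel": [0, 0, 0], "turn": [0, 0, 0]}
  gripper: 0.45

```text
time: 11.75
position: [0.5251, 0.012, 0.1003]
tool_rot: [-3.108, -0.449, -0.001]
ft_force: [-1.9, 4.7, 4.8]
grip_width: 0.374
grip_force: 2.8
```

Emit:
step_arm:
  commands:
    - {"travel": [0, 0, -0.02], "turn": [0, 0, 0]}
    - {"travel": [0, 0, -0.05], "turn": [0, 0, 0]}
    - {"travel": [0, 0, -0.08], "turn": [0, 0, 0]}
    - {"travel": [0, 0, -0.1], "turn": [0, 0, 0]}
    - {"travel": [0, 0, -0.1], "turn": [0, 0, 0]}

```text
time: 12.25
position: [0.5263, 0.0096, 0.2023]
tool_rot: [3.107, 0.446, 0.007]
ft_force: [0.7, 0.4, 1.0]
grip_width: 0.45
grip_force: 0.0
```

```bash
python3 -c "
from h import *
go(-18,4,170,90)
pr=pose();im=ctrl.get_image('wrist');cv2.imwrite('pics/w4.png',im[:,:,::-1]);np.save('w4.npy',np.c_[pr[0],pr[1]])"
```

```text
at [ -25.5 -142.6  202.3] ang 11.6 F [0.7 0.4 1. ] grip 0.45 t 12.25
travel [ 0.0368 -0.1422  0.032 ] turn [  0.3  -0.1 -78.4]
```

View pics/w4.png

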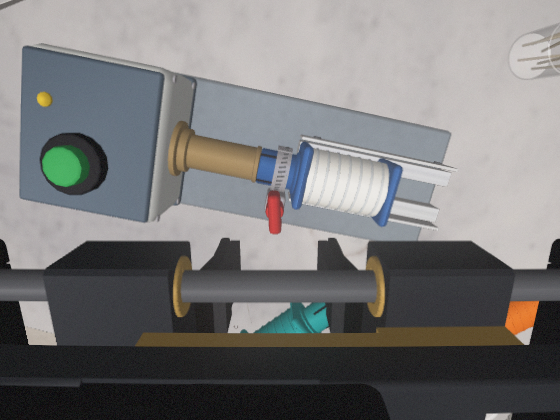

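The band (282,170) is over the neck and the key (275,213) has been turned. The filter is still seated. I'll check the key angle, the band and the filter numerically.

```bash
python3 -c "
from h import *
a=np.load('w4.npy');pr=(a[:,0],a[:,1:])
im=cv2.imread('pics/w4.png')[:,:,::-1]
m=blobs(im,(0,150,60),(9,255,255),(255,180,300,240))[1]|blobs(im,(170,150,60),(180,255,255),(255,180,300,240))[1]
p=np.argwhere(m>0)[:,::-1]+[255,180];r=cv2.minAreaRect(p.astype(np.float32))
w=np.array([w2p(onz(ray('wrist',q,pr),.105)) for q in cv2.boxPoints(r)])
for i in range(2):
  d=w[i+1]-w[i];print(np.hypot(*d[:2]).round(1),(np.degrees(np.arctan2(d[1],d[0]))%180).round(1))
print(w2p(onz(ray('wrist',r[0],pr),.105)).round(1))
for n,u,z in(('band L',(276,165),.077),('band R',(287,165),.077),('neckstart',(260,166),.075),('bodycap',(300,175),.075),('farcap',(394,190),.086),('hous',(155,140),.103)):print(n,w2p(onz(ray('wrist',u,pr),z)).round(1))"
```

```text
11.7 101.6
27.7 11.8
[ -27.4 -139.4  105. ]
band L [   4.6 -134.2   77. ]
band R [   6.4 -142.8   77. ]
neckstart [   1.  -121.9   75. ]
bodycap [   0.3 -154.9   75. ]
farcap [   5.3 -228.8   86. ]
hous [  8.6 -46.1 103. ]
```

Key q is about 2.94 rad (its stop), the neck mouth is at y of about -122, and the band is over the neck. Next is the button.

```bash
python3 -c "
from h import *
a=np.load('w4.npy');pr=(a[:,0],a[:,1:])
im=cv2.imread('pics/w4.png')[:,:,::-1]
for b in blobs(im,(45,120,60),(80,255,255),(20,120,120,210))[0]:print(b, w2p(onz(ray('wrist',b[1],pr),.119)).round(1))
go(-18,3,165,11.6)"
```

```text
(np.int32(1532), array([ 65.20039164, 165.50718016]), array([ 42, 146,  48,  41])) [-18.3   7.1 119. ]
at [ -26.6 -142.4  200.3] ang 11.6 F [-0.3  0.   0.2] grip 0.446 t 12.3
travel [ 0.0377 -0.1408  0.0351] turn [ 0.1 -0.1  0. ]
```

Emit:
step_arm:
  commands:
    - {"travel": [0.01, -0.035, 0], "turn": [0, 0, 0]}
    - {"travel": [0.02, -0.075, 0], "turn": [0, 0, 0]}
    - {"travel": [0.03, -0.115, 0], "turn": [0, 0, 0]}
    - {"travel": [0.038, -0.142, 0.01], "turn": [0, 0, 0]}
    - {"travel": [0.038, -0.142, 0.03], "turn": [0, 0, 0]}
  gripper: 0

```text
time: 12.8
position: [0.5202, 0.1631, 0.169]
tool_rot: [-3.106, -0.459, -0.001]
ft_force: [-0.2, -0.1, -0.3]
grip_width: 0.082
grip_force: 0.0
```

Emit:
step_arm:
  commands:
    - {"travel": [0, 0, 0], "turn": [0, 0, 0]}
    - {"travel": [0, 0, 0.005], "turn": [0, 0, 0]}
    - {"travel": [0, 0, 0.01], "turn": [0, 0, 0]}
    - {"travel": [0, 0, 0.015], "turn": [0, 0, 0]}
    - {"travel": [0, 0, 0.02], "turn": [0, 0, 0]}

```text
time: 13.3
position: [0.5215, 0.1573, 0.1494]
tool_rot: [3.109, 0.447, 0.001]
ft_force: [0.7, -0.4, 1.1]
grip_width: 0.006
grip_force: 0.0
```

```bash
python3 -c "
from h import *
go(-18,5,129,11.6)"
```

```text
at [-18.3   4.9 149.4] ang 11.6 F [ 0.7 -0.4  1.1] grip 0.006 t 13.3
travel [ 0.0003 -0.      0.0204] turn [ 0. -0.  0.]
```

Emit:
step_arm:
  commands:
    - {"travel": [0, 0, 0.005], "turn": [0, 0, 0]}
    - {"travel": [0, 0, 0.01], "turn": [0, 0, 0]}
    - {"travel": [0, 0, 0.015], "turn": [0, 0, 0]}
    - {"travel": [0, 0, 0.02], "turn": [0, 0, 0]}
    - {"travel": [0, 0, 0.022], "turn": [0, 0, 0]}

```text
time: 13.8
position: [0.5215, 0.1579, 0.1327]
tool_rot: [3.107, 0.448, 0.001]
ft_force: [-15.2, -6.2, 42.8]
grip_width: 0.002
grip_force: 21.6
```

Emit:
step_arm:
  commands:
    - {"travel": [0, 0, 0.002], "turn": [0, 0, 0]}
    - {"travel": [0, 0, 0.004], "turn": [0, 0, 0]}
    - {"travel": [0, 0, 0.004], "turn": [0, 0, 0]}

```text
time: 14.1
position: [0.5216, 0.158, 0.1325]
tool_rot: [3.105, 0.448, 0.002]
ft_force: [-21.6, -8.1, 54.2]
grip_width: 0.003
grip_force: 27.6
```

Hard contact came about 3.5 mm too high with a side force, so the 30 mm wide closed fingertips are probably catching the collar. I'll lift and press with one finger alone.

Emit:
step_arm:
  commands:
    - {"travel": [0, 0, -0.02], "turn": [0, 0, 0]}
    - {"travel": [0, 0, -0.04], "turn": [0, 0, 0]}
    - {"travel": [0, 0, -0.06], "turn": [0, 0, 0]}
    - {"travel": [0, 0, -0.08], "turn": [0, 0, 0]}
    - {"travel": [0, 0, -0.08], "turn": [0, 0, 0]}
  gripper: 0.4

```text
time: 14.6
position: [0.5229, 0.1587, 0.2062]
tool_rot: [-3.109, -0.448, -0.008]
ft_force: [0.8, 1.3, 0.2]
grip_width: 0.357
grip_force: 0.0
```

```bash
python3 -c "
from h import *
go(-13,-20.5,165,11.6)
pr=pose();im=ctrl.get_image('wrist');cv2.imwrite('pics/w5.png',im[:,:,::-1]);np.save('w5.npy',np.c_[pr[0],pr[1]])
go(-13,-20.5,165,11.6)
for b in blobs(im,(45,120,60),(80,255,255),(100,0,460,300),100)[0]:print(b, w2p(onz(ray('wrist',b[1],pr),.121)).round(1))"
```

```text
at [-16.8   6.2 206.2] ang 11.7 F [0.8 1.3 0.2] grip 0.357 t 14.6
travel [-0.0019  0.0269  0.0412] turn [ 0.  -0.3  0.1]
at [-17.7   5.9 204.5] ang 11.7 F [ 0.2 -0.8  0.4] grip 0.374 t 14.65
travel [-0.0008  0.0268  0.0395] turn [ 0.  -0.2  0.1]
(np.int32(1173), array([277.98976982, 218.97271952]), array([259, 200,  39,  39])) [-18.2   6.8 121. ]
```

View pics/w5.png

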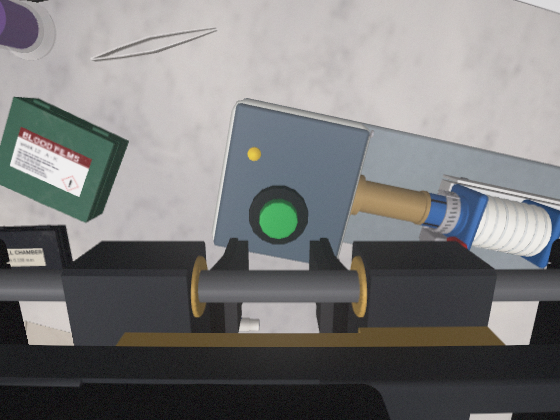

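The button is at (278,219), centred between the fingers at u of about 238 and 320. I'll put the left finger over it and press with that finger only.

Emit:
step_arm:
  commands:
    - {"travel": [0, 0.012, 0.01], "turn": [0, 0, 0]}
    - {"travel": [0, 0.024, 0.02], "turn": [0, 0, 0]}
    - {"travel": [0, 0.024, 0.035], "turn": [0, 0, 0]}
    - {"travel": [0, 0.024, 0.05], "turn": [0, 0, 0]}
    - {"travel": [0, 0.024, 0.06], "turn": [0, 0, 0]}

```text
time: 15.15
position: [0.5266, 0.1348, 0.1408]
tool_rot: [-3.109, -0.449, 0.005]
ft_force: [0.2, -1.0, -0.1]
grip_width: 0.397
grip_force: 0.0
```

Emit:
step_arm:
  commands:
    - {"travel": [0, 0, 0.003], "turn": [0, 0, 0]}
    - {"travel": [0, 0, 0.006], "turn": [0, 0, 0]}
    - {"travel": [0, 0, 0.008], "turn": [0, 0, 0]}
    - {"travel": [0, 0, 0.008], "turn": [0, 0, 0]}

```text
time: 15.55
position: [0.5277, 0.1353, 0.1359]
tool_rot: [-3.109, -0.449, 0.0]
ft_force: [-2.0, 0.3, 2.8]
grip_width: 0.4
grip_force: 1.7
```

```bash
python3 -c "
from h import *
go(-13,-17.5,129,11.6)"
```

```text
at [-13.8 -17.5 135.9] ang 11.7 F [-2.   0.3  2.8] grip 0.4 t 15.55
travel [0.0008 0.0002 0.0069] turn [-0.   0.   0.1]
```

Emit:
step_arm:
  commands:
    - {"travel": [0, 0, 0.002], "turn": [0, 0, 0]}
    - {"travel": [0, 0, 0.004], "turn": [0, 0, 0]}
    - {"travel": [0, 0, 0.006], "turn": [0, 0, 0]}
    - {"travel": [0, 0, 0.006], "turn": [0, 0, 0]}

```text
time: 15.95
position: [0.5283, 0.1354, 0.133]
tool_rot: [3.108, 0.449, 0.002]
ft_force: [-10.2, -3.4, 21.9]
grip_width: 0.395
grip_force: 11.2
```

Emit:
step_arm:
  commands:
    - {"travel": [0, 0, 0.001], "turn": [0, 0, 0]}
    - {"travel": [0, 0, 0.002], "turn": [0, 0, 0]}
    - {"travel": [0, 0, 0.002], "turn": [0, 0, 0]}

```text
time: 16.25
position: [0.5284, 0.1354, 0.1328]
tool_rot: [3.108, 0.449, 0.002]
ft_force: [-13.7, -4.1, 32.8]
grip_width: 0.399
grip_force: 16.3
```

The stop came again at z = 0.133. I'll raise in small steps to see how long the button's spring stays in contact; it should be 6 mm if the button was fully down.

Emit:
step_arm:
  commands:
    - {"travel": [0, 0, -0.005], "turn": [0, 0, 0]}
    - {"travel": [0, 0, -0.005], "turn": [0, 0, 0]}
    - {"travel": [0, 0, -0.005], "turn": [0, 0, 0]}

```text
time: 16.55
position: [0.5288, 0.1354, 0.1334]
tool_rot: [-3.109, -0.448, -0.004]
ft_force: [-1.5, 0.7, 6.8]
grip_width: 0.4
grip_force: 3.4
```

Emit:
step_arm:
  commands:
    - {"travel": [0, 0, -0.002], "turn": [0, 0, 0]}
    - {"travel": [0, 0, -0.002], "turn": [0, 0, 0]}
    - {"travel": [0, 0, -0.002], "turn": [0, 0, 0]}

```text
time: 16.85
position: [0.5287, 0.1354, 0.1348]
tool_rot: [-3.109, -0.448, -0.003]
ft_force: [1.3, 1.8, 3.4]
grip_width: 0.402
grip_force: 2.0
```

Emit:
step_arm:
  commands:
    - {"travel": [0, 0, -0.002], "turn": [0, 0, 0]}
    - {"travel": [0, 0, -0.002], "turn": [0, 0, 0]}
    - {"travel": [0, 0, -0.002], "turn": [0, 0, 0]}

```text
time: 17.15
position: [0.5282, 0.1349, 0.1366]
tool_rot: [3.109, 0.448, 0.001]
ft_force: [0.7, 2.1, 1.9]
grip_width: 0.401
grip_force: 1.5
```

Emit:
step_arm:
  commands:
    - {"travel": [0, 0, -0.002], "turn": [0, 0, 0]}
    - {"travel": [0, 0, -0.002], "turn": [0, 0, 0]}
    - {"travel": [0, 0, -0.002], "turn": [0, 0, 0]}

```text
time: 17.45
position: [0.5278, 0.1346, 0.1383]
tool_rot: [3.109, 0.448, -0.001]
ft_force: [0.4, 1.3, 2.0]
grip_width: 0.4
grip_force: 1.0
```

Emit:
step_arm:
  commands:
    - {"travel": [0, 0, -0.002], "turn": [0, 0, 0]}
    - {"travel": [0, 0, -0.002], "turn": [0, 0, 0]}
    - {"travel": [0, 0, -0.002], "turn": [0, 0, 0]}

```text
time: 17.75
position: [0.5272, 0.1344, 0.14]
tool_rot: [3.109, 0.448, -0.003]
ft_force: [-0.8, -0.6, 0.0]
grip_width: 0.4
grip_force: 0.0
```

Spring contact spans 0.133 to about 0.139, which is 6 mm at 0 to 5 N, so the button did go fully down and has been released. I'll lift clear and take a final look.

Emit:
step_arm:
  commands:
    - {"travel": [0, 0, -0.03], "turn": [0, 0, 0]}
    - {"travel": [0, 0, -0.07], "turn": [0, 0, 0]}
    - {"travel": [0, 0.03, -0.1], "turn": [0, 0, 0]}
    - {"travel": [0, 0.08, -0.12], "turn": [0, 0, 0]}
    - {"travel": [0, 0.11, -0.12], "turn": [0, 0, 0]}

```text
time: 18.25
position: [0.5607, 0.0267, 0.2636]
tool_rot: [3.107, 0.446, 0.007]
ft_force: [0.2, -0.2, -0.8]
grip_width: 0.394
grip_force: 0.0
```

Emit:
step_arm:
  commands:
    - {"travel": [0, 0, 0], "turn": [0, 0, 0]}
    - {"travel": [0, 0, 0], "turn": [0, 0, 0]}
    - {"travel": [0, 0, 0], "turn": [0, 0, 0]}
    - {"travel": [0, 0, 0], "turn": [0, 0, 0]}

```text
time: 18.65
position: [0.5585, 0.0311, 0.2602]
tool_rot: [-3.108, -0.453, 0.001]
ft_force: [-0.8, -1.0, -0.1]
grip_width: 0.398
grip_force: 0.0
```

```bash
python3 -c "
from h import *
go(0,0,200,11)
im=ctrl.get_image('wrist');cv2.imwrite('pics/w6.png',im[:,:,::-1])"
```

```text
at [   8.2 -123.9  260.2] ang 11.9 F [-0.8 -1.  -0.1] grip 0.398 t 18.65
travel [ 0.0175 -0.1229  0.0602] turn [-0.   0.   0.9]
```

View pics/w6.png

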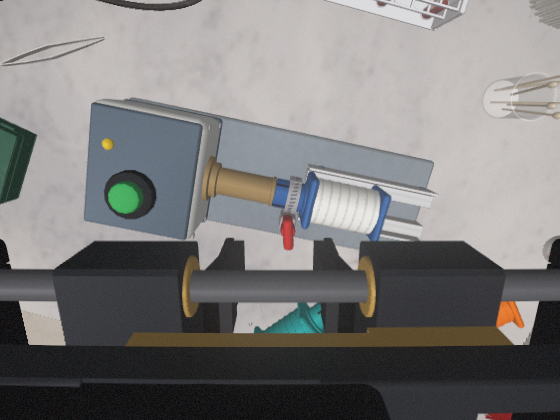

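The filter is home at (345,205), the band is on the neck at (295,193), the key is turned at (288,232), and the button is up at (125,198). I'm handing it in.

```bash
python3 -c "
from bench import ctrl
print(ctrl.close_job())"
```

```text
the job is handed in; nothing more can be done
None
```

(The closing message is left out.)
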